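# Clear the worn sleeve from the gauge and hold its spring jaw open

## Task

The copper-coloured sleeve in the green gauge is worn: drop it into the blue tote. Then pull the gauge's spring slide out by its black handle until the yellow pointer stands over the red band, and keep it there with the gripper so that the next sleeve can be loaded: finish while still holding the slide at the band. Leave everything else on the bench where it is.

Things in the scene. Friction and masses are not known exactly. Their poses are not given: they have to be found in the camera images.
- gauge: Bolted-down green gauge, plate 330 x 145 x 16 mm, white scale on its +y side. Origin on the bench under the slide's centre line; +x points along the slide from handle to fixed steel anvil (face at x = +125 mm, 30 mm wide in y, top 46 mm above the bench). The worn sleeve stands on the plate between anvil and jaw, near x = +105 mm. The slide opens to -x.
- slide (a joint): Travel of the spring slide in m: 0 = closed (at the start), grows as it is pulled to the gauge's -x; stop at 0.10. The spring pulls it shut with 5 N plus 100 N per metre of travel; let go, it snaps shut. It carries handle, pointer and steel jaw (30 mm wide in y, top 46 mm above the bench, 40 mm from the anvil when closed).
- handle (a point): Centre of the top of the slide's black handle, an upright block 14 mm thick along the gauge's x, 36 mm wide along y, from 40 to 95 mm above the bench, standing on the aluminium slide (top at 40 mm). At gauge x = -15 mm, y = 0 when closed. Can be gripped from above across its 14 mm.
- pointer (a point): Tip of the yellow pointer, a 4 mm wide bar along the gauge's y, on the slide, 41 mm above the bench, just above the white scale. At gauge x = +20 mm when closed; moves with the slide.
- mark: Red band fixed across the white scale, 16 mm wide along the gauge's x, 31 mm long along y, 3 mm thick. Origin at the middle of its underside, 35 mm above the bench; axes parallel to the gauge's. It lies 40 to 75 mm from the closed pointer, to the gauge's -x. Slide is on the mark when pointer and band centre have the same gauge x.
- sleeve: The worn sleeve: copper-coloured tube, 34 mm outside, 22 mm bore, 60 mm tall, about 0.16 kg, standing loose in the gauge. Origin at the middle of its underside, z along its axis. Top at 76 mm above the bench at the start; grip from above across the gauge's y, where its sides are free.
- sleeve_center (a point): Middle of the worn sleeve, 30 mm above its underside.
- tote: Open blue reject tote, outside 210 x 170 x 100 mm high (x, y, z) with a 7 mm rim lip, walls and floor 5 mm, some scrap up to 18 mm high at its edges. Loose, 1.3 kg. Origin at the middle of its underside.
- tote_in (a point): Middle of the tote's inner floor, 5 mm above the bench, 95 mm below the rim.
- new_sleeve1: Bystander: new aluminium sleeve, 36 mm outside, 60 mm tall, standing in a low grey tray beyond the tote. Origin under its centre.
- new_sleeve2: Bystander: the other new aluminium sleeve in the tray, the same size.
- oil: Bystander: yellow oil bottle, 62 mm diameter, 170 mm tall. Origin under its centre.
- can: Bystander: blue can, 60 mm diameter, 110 mm tall. Origin under its centre.
- wrench: Bystander: steel wrench lying on the bench. Origin under its middle.
- sprocket: Bystander: steel chain sprocket lying flat, 96 mm diameter, 16 mm thick. Origin under its centre.
Mind the look-alikes: they are no part of the job. Several things have the shape of the sleeve; the one meant has the colours described above.

How it is judged (in metres and radians):
On the way, in this order (a step that is already met when the one before it is completed fails the run):
1. the worn sleeve lies let go inside the blue tote, the slide still shut (x of sleeve_center in the frame of tote between -0.105 and 0.105 m and y of sleeve_center in the frame of tote between -0.085 and 0.085 m and z of sleeve_center in the frame of tote below 0.09 m and contact force between sleeve and the arm below 0.1 N and contact force between sleeve and the fingers below 0.1 N and value of joint slide below 0.01 m), for 0.2 s.
2. the pointer is held over the red band by the gripper (x of pointer in the frame of mark between -0.009 and 0.009 m and contact force between slide and the fingers above 3 N), for 0.5 s.
At the end, for the whole second after the job is handed in: The worn sleeve lies at rest inside the blue tote, and the gripper's fingers hold the slide still (over 3 N on it) with the pointer within 9 mm of the red band's centre (all of step 2 and velocity of joint slide between -0.01 and 0.01 m/s and x of sleeve_center in the frame of tote between -0.105 and 0.105 m and y of sleeve_center in the frame of tote between -0.085 and 0.085 m and z of sleeve_center in the frame of tote below 0.09 m and linear speed of sleeve below 0.02 m/s); the arm keeps its last pose, push and grip.
It fails at once if a bystander was moved more than 25 mm (distance of any of new_sleeve1, new_sleeve2, oil, can, wrench, sprocket from where it was at the start of the episode above 0.025 m).
It fails at once if the tote was shoved more than 30 mm (distance of tote from where it was at the start of the episode above 0.03 m).
It also fails if it takes over 53 s, if anything falls off the work surface, if the arm or the gripper's body presses on something with over 40 N, if the wrist force passes 120 N, or if a joint passes its speed limit or range.

## Robot

A 6-joint arm with a two-finger parallel gripper is mounted at the origin on the work surface. World frame = base frame: x ahead of the robot, y to its left, z up, the work surface at z = 0. Lengths are in mm, angles in rad, forces in N, time in s.
With the tool pointing down it reaches from about 275 to 1000 mm from the base axis. Payload 8.4 kg.
Tool frame: the origin (TCP) lies between the finger pads; the fingertips stand 17 mm ahead of it and the grasp point (between the pads) lies 2 mm behind it; z points along the fingers, y is the line along which they close (so a half turn about z gives the same grasp; the last joint's range is limited). The gripper opens to 85 mm and grips with 20 to 120 N. Pads are 22 mm wide; open, the fingers measure 114 mm over their backs; the gripper's body (76 mm by 85 mm) begins 54 mm behind the grasp point. The pads swing forward as they close: fully open they stand 13 mm farther back than shut.
Start: joints at [-1.148, 0.353, 1.633, -0, 1.155, -0.002], TCP at [257.586, -569.454, 248.281] pointing down, gripper open.
Joint ranges: [-2.63, 2.63], [-0.92, 2.1], [0.06, 2.66], [-1.3, 4.44], [0, 2.69], [-3.02, 3.02]. Speed limits (rad/s): [2.22, 2.22, 2.79, 3.14, 3.14, 3.14].

## Interface

Orientations are given as [roll, pitch, yaw] about the fixed x, y, z axes, in that order (R = Rz(yaw) Ry(pitch) Rx(roll)).
In Python, from rig import sense, grab_frame, sign_off gives the robot as it stands. The module is installed in compiled form; this text tells all that it offers.
- The arm moves only by the tool send_rows, never from a script. Its argument "moves" is a list that holds one entry, the list of rows, each a list of 7 numbers: the shift along the world's x, y, z in m, then the turn, a rotation vector about the world's x, y, z in rad, then the opening, from -1 (shut) to 1 (fully open). In form: [[[dx, dy, dz, rx, ry, rz, jaw], ...]]. A call has 1 to 10 rows; each row shifts and turns the commanded pose from where the row before left it; what a row does not reach is not made up. A row lasts 1/10 s, in which the tool goes at most 50 mm and 8.59 degrees, less where a joint would pass 70% of its speed; a pose out of reach is approached as far as the arm can. A call with a gripper value outside its range is refused whole. The fingers move at their own pace and stop on an object; "grip_force" is the grip in N (left out, the last holds). Time passes only in rows, so rows that do not move let the fingers close. It gives the time, the measured TCP pose, the force, the opening and the grip force at its end, in the units of the state.
- sense(): the state, without advancing time (a new reading comes with each control period).
- grab_frame(name): name is "scene" or "top"; returns a dict with "img" (384x512x3 uint8, red, green, blue), "mtx" (3x3 intrinsics, pixels), "rvec" (rotation vector, rad) and "tvec" (3), from world to camera coordinates, as OpenCV has them. Camera axes: x right, y down, z forward; pixel columns grow to the right and rows downward; lengths in mm; the calibration is good to about 2 mm. A picture is of the moment at which its call begins. There is no depth.
- sign_off(): hands the job in; it is judged then, once.
The state is a dict: "clock": time; "qpos": joint angles; "qvel": joint speeds; "joint_efforts": joint torques, N m; "eef_pos": TCP position; "tcp_rot": TCP orientation; "contact_force": force on the tool from outside, world axes, zero at the start; "wrist_torque": the same for the moment, N m; "opening": opening from 0.0 (shut) to 1.0 (fully open); "grasp_force": force on a finger pad.
Only numpy, scipy, OpenCV 4.12 (cv2) and the standard library are available. Lean on these libraries where they do the work, as an engineer would, in place of code of your own. Each camera call takes 0.05 s, during which the arm holds its last target. There are 200 camera calls.

## Working session

There is one attempt and no reset: what is moved stays moved. The work goes in short steps, Python scripts to look and compute and a tool call to move; the robot and the scene stay as the last step left them, time stands still between calls to the robot, and variables do not carry over. Pictures are saved under pics/ and viewed, at most 10 in all, crops included, and the job is handed in when it is done.

Besides the shell and the picture viewer there is one more tool, called after ">>>" in YAML: its name, and indented under it one key for each argument. send_rows: Moves the arm, as the interface text tells. Its arguments: {"type":"object","properties":{"moves":{"type":"array"},"grip_force":{"type":"number"}},"required":["moves"]}

```bash
mkdir -p pics
python3 - <<'E'
from rig import sense, grab_frame
import cv2,pickle
d={}
for n in("scene","top"):
    f=grab_frame(n);d[n]=f;cv2.imwrite(f"pics/{n}0.png",f["img"][:,:,::-1]);print(n,f["mtx"].tolist(),f["rvec"],f["tvec"])
pickle.dump(d,open("f0.pkl","wb"));print(sense())
E
```

```text
scene [[411.26283751092024, 0.0, 254.30193128388348], [0.0, 411.26283751092024, 197.3753848365778], [0.0, 0.0, 1.0]] [ 2.01524836  1.12300573 -0.53947091] [-235.00088641 -233.67089841 1568.51203702]
top [[461.6450873155295, 0.0, 254.91826688445562], [0.0, 461.6450873155295, 187.40452706568365], [0.0, 0.0, 1.0]] [ 2.1549263  -2.21892675  0.05309632] [ -26.72382468  519.40806988 1531.5652918 ]
{'clock': 0.1, 'qpos': array([-1.14843510e+00,  3.53578369e-01,  1.63406202e+00, -5.76566589e-06,
        1.15521872e+00, -2.39498049e-03]), 'qvel': array([ 0.0002564 , -0.0019074 , -0.00077136,  0.00125105, -0.00050127,
       -0.00110289]), 'joint_efforts': array([-1.74174666e-04, -6.06356978e+01, -3.42820287e+01,  7.68419227e-06,
        4.02593985e-03, -4.99130934e-06]), 'eef_pos': array([ 257.39339841, -569.08413217,  247.63610948]), 'tcp_rot': array([-3.14032619e+00,  2.23881515e-06,  4.24758539e-01]), 'contact_force': array([0.49939557, 0.05542291, 0.52776591]), 'wrist_torque': array([ 0.00742873, -0.0184794 ,  0.00887436]), 'grasp_force': 0.0, 'opening': 0.9990874886608322}
```

View pics/scene0.png

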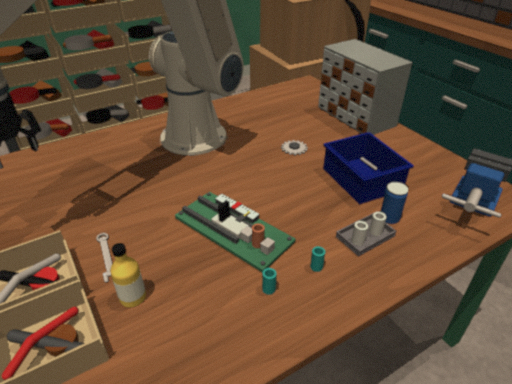

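View pics/top0.png

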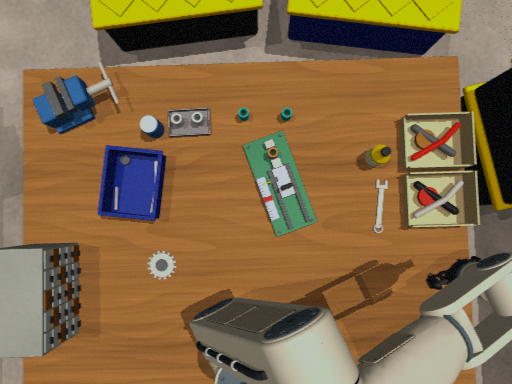

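Scene view: the copper sleeve is at about (258,234) and the handle at (223,209). The tote is at (367,165). Top view: sleeve (272,152), handle (287,188), tote (132,183). I'll enlarge the gauge in both views.

Run:
```python
import cv2,pickle,numpy as np
d=pickle.load(open("f0.pkl","rb"))
a=d["top"]["img"][125:240,235:325];b=d["scene"]["img"][180:275,165:305]
a=cv2.resize(a,None,fx=5,fy=5,interpolation=cv2.INTER_CUBIC)[:, :];a=cv2.resize(a,(360,460),interpolation=cv2.INTER_AREA)
b=cv2.resize(b,(430,292),interpolation=cv2.INTER_CUBIC)
c=np.zeros((460,800,3),np.uint8);c[:,:360]=a;c[:292,365:795]=b
cv2.imwrite("pics/crop.png",c[:,:,::-1])
```

```text
(no output)
```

View pics/crop.png

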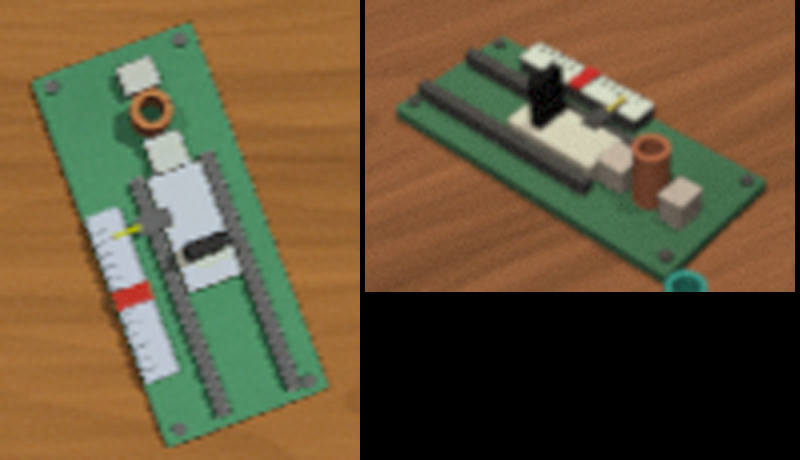

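The crop shows the sleeve ring at top px (273,152) and scene px (258,227). The handle top is at (287,186) and (224,202). The red band is at (268,199) and the pointer at about (265,184), with the slide shut. Next I'll measure these with masks and rays.

```bash
cat > h.py <<'E'
import cv2,numpy as np
def cam(f):
    R=cv2.Rodrigues(np.array(f["rvec"],float))[0];return f["mtx"],R,np.array(f["tvec"],float).reshape(3)
def ray(f,p):
    K,R,t=cam(f);return -R.T@t, R.T@np.linalg.solve(K,[p[0],p[1],1.])
def onz(f,p,z):
    c,v=ray(f,p);return c+v*(z-c[2])/v[2]
def tri(d,pt,ps):
    P=[]
    for n in("top","scene"):
        K,R,t=cam(d[n]);P.append(K@np.c_[R,t])
    X=cv2.triangulatePoints(P[0],P[1],np.array(pt,float).reshape(2,1),np.array(ps,float).reshape(2,1)).ravel();X=X[:3]/X[3]
    e=[float(np.linalg.norm((lambda q:q[:2]/q[2])(p@np.r_[X,1])-u)) for p,u in zip(P,(pt,ps))]
    return X.round(1),np.round(e,2)
def mask(f,lo,hi,box):
    h=cv2.cvtColor(f["img"],cv2.COLOR_RGB2HSV);m=cv2.inRange(h,np.array(lo),np.array(hi));k=np.zeros_like(m);x0,y0,x1,y1=box;k[y0:y1,x0:x1]=m[y0:y1,x0:x1];return k
def big(m):
    c=max(cv2.findContours(m,cv2.RETR_EXTERNAL,cv2.CHAIN_APPROX_NONE)[0],key=cv2.contourArea);return c
def cen(m):
    y,x=np.nonzero(m);return np.array([x.mean(),y.mean()]),len(x)
E
python3 - <<'E'
import pickle;from h import *
d=pickle.load(open("f0.pkl","rb"));T,S=d["top"],d["scene"]
tb=(240,128,320,240);sb=(170,185,300,268)
r={}
for nm,lo,hi in(("red",(0,170,130),(6,255,255)),("yellow",(24,150,120),(34,255,255)),("black",(0,0,0),(180,255,45)),("copper",(4,110,60),(13,255,255))):
    for n,b in(("top",tb if nm!="copper" else(262,140,284,165)),("scene",sb if nm!="copper" else (245,218,272,255))):
        m=mask(d[n],lo,hi,b)
        try:
            c=big(m);bb=cv2.boundingRect(c);mm=np.zeros_like(m);cv2.drawContours(mm,[c],-1,255,-1);r[nm,n]=cen(mm&m)[0];print(nm,n,r[nm,n].round(2),bb,len(c), cen(m)[1])
        except Exception as e: print(nm,n,e)
for nm in("red","yellow"):
    try: print(nm,tri(d,r[nm,"top"],r[nm,"scene"]))
    except Exception as e:print(e)
print("sleeve tri",tri(d,(273,152.5),(258.1,227.5)), onz(T,(273,152.5),76),onz(S,(258.1,227.5),76))
print("handle tri",tri(d,(287,186.5),(223.6,202.5)),onz(T,(287,186.5),95),onz(S,(223.6,202.5),95))
print("red z38",onz(T,r["red","top"],38),onz(S,r["red","scene"],38))
m=mask(T,(45,60,40),(85,255,255),tb);q=cv2.minAreaRect(big(m));P=np.array([onz(T,p,16)for p in cv2.boxPoints(q)]);print("plate",P.round(1),P.mean(0),np.linalg.norm(np.diff(P,axis=0),axis=1))
m=mask(T,(110,120,30),(130,255,255),(90,135,175,230));q=cv2.minAreaRect(big(m));P=np.array([onz(T,p,100)for p in cv2.boxPoints(q)]);print("tote",P.round(1),P.mean(0),np.linalg.norm(np.diff(P,axis=0),axis=1))
m=mask(S,(110,120,20),(130,255,255),(315,125,410,205));print("tote scene",cv2.boundingRect(big(m)))
E
```

```text
red top [267.14 198.49] (263, 196, 9, 7) 22 35
red scene [236.43 204.63] (232, 202, 10, 7) 18 30
yellow top [268.25 181.75] (267, 181, 3, 2) 5 5
yellow scene max() iterable argument is empty
black top [281.8 188.2] (281, 187, 3, 3) 5 11
black scene [223.72 210.19] (213, 201, 27, 20) 74 323
copper top [271.91 152.76] (268, 147, 9, 12) 52 45
copper scene [257.22 234.58] (252, 224, 12, 24) 58 275
red (array([479.5, -81.2,  35.5]), array([0.06, 0.09]))
('yellow', 'scene')
sleeve tri (array([ 627.5, -102.5,   72.7]), array([0.61, 0.96])) [ 626.00765067 -104.10869709   76.        ] [ 631.65934389 -102.22111106   76.        ]
handle tri (array([ 514.7, -142.4,   94.9]), array([0.76, 1.12])) [ 513.58996329 -144.50029617   95.        ] [ 516.34051409 -139.81862006   95.        ]
red z38 [479.31311602 -81.31292279  38.        ] [482.22305016 -82.35128439  38.        ]
plate [[ 662.6   -2.6   16. ]
 [ 709.9 -140.3   16. ]
 [ 398.4 -244.6   16. ]
 [ 352.  -108.6   16. ]] [ 530.71033563 -124.01152396   16.        ] [145.56337038 328.47968889 143.77701523]
tote [[443.4 458.1 100. ]
 [665.8 430.2 100. ]
 [637.4 237.  100. ]
 [415.9 266.5 100. ]] [540.62649838 347.94721637 100.        ] [224.06723582 195.21154647 223.532673  ]
tote scene (324, 133, 86, 70)
```

Run:
```python
import pickle;from h import *
d=pickle.load(open("f0.pkl","rb"));T,S=d["top"],d["scene"]
def up(f,box,k=8):
    x0,y0,x1,y1=box;return dict(img=cv2.resize(f["img"][y0:y1,x0:x1],None,fx=k,fy=k,interpolation=cv2.INTER_CUBIC)),(lambda p:(np.array(p)+.5)/k-.5+[x0,y0])
full=lambda g:(0,0,g["img"].shape[1],g["img"].shape[0])
for nm,f,b,lo,hi in(("cop top",T,(260,140,286,166),(0,100,60),(14,255,255)),("cop hole",S,(246,216,272,240),(0,90,40),(14,255,110)),
  ("blk top",T,(274,176,302,200),(0,0,0),(180,255,75)),("blk scene",S,(212,195,235,225),(0,0,0),(180,255,50)),
  ("yel top",T,(255,172,275,192),(22,130,100),(36,255,255)),("yel scene",S,(236,202,262,224),(18,110,90),(38,255,255)),
  ("red top",T,(255,188,282,210),(0,150,110),(8,255,255)),("red scene",S,(225,195,248,214),(0,150,110),(8,255,255))):
    g,u=up(f,b);m=mask(g,lo,hi,full(g));
    try:
        c=big(m);x,y,w,h=cv2.boundingRect(c);q=cv2.minAreaRect(c)
        print(nm,u(q[0]).round(2),np.round(np.array(q[1])/8,1),round(q[2],1),"bb",u((x,y)).round(1),u((x+w,y+h)).round(1), "area",cv2.contourArea(c)/64)
    except Exception as e: print(nm,e)
```

```text
cop top [272.2  152.46] [12.   9.5] 86.4 bb [267.4 146.4] [277.1 158.6] area 84.8359375
cop hole [257.38 234.75] [12.4  9.4] 0.0 bb [251.2 230.1] [263.7 239.6] area 83.859375
blk top [286.59 185.97] [ 4.3 12.9] 67.9 bb [280.4 182.6] [293.1 189.9] area 44.6328125
blk scene [222.59 208.47] [19.9 17.7] 55.6 bb [211.6 200.7] [234.6 220.7] area 206.75
yel top [266.67 182.32] [1.8 6.1] 70.6 bb [263.8 180.7] [269.6 183.6] area 6.3984375
yel scene [246.25 213.68] [1.9 6.6] 51.1 bb [243.3 211.2] [248.9 215.8] area 8.015625
red top [267.54 198.63] [4.7 9.8] 70.6 bb [262.4 195.2] [272.6 202.4] area 37.0390625
red scene [235.92 204.39] [ 4.6 11. ] 54.7 bb [231.2 200.9] [241.7 208.7] area 34.4765625
```

Run:
```python
import pickle;from h import *
d=pickle.load(open("f0.pkl","rb"));T,S=d["top"],d["scene"]
s=tri(d,(272.6,152.1),(257.8,227.2));h=tri(d,(286.6,186),(223.2,202.1));r=tri(d,(267.54,198.63),(235.92,204.39));y=tri(d,(266.67,182.32),(246.25,213.68))
for n,v in zip("shry",(s,h,r,y)):print(n,v)
print(onz(T,(272.6,152.1),76),onz(T,(286.6,186),95),onz(T,(267.54,198.63),38),onz(T,(266.67,182.32),41))
for a in(.320,.330,.340):
    u=np.array([np.cos(a),np.sin(a)]);v=np.array([-u[1],u[0]])
    print(a,"r-y",(r[0]-y[0])[:2]@u,"s-h",(s[0]-h[0])[:2]@u,(s[0]-h[0])[:2]@v,"y-h",(y[0]-h[0])[:2]@u)
for n,p in zip("sc",[(324,133)]):pass
# tote rim corners, scene
m=mask(S,(110,120,20),(130,255,255),(315,125,410,205));c=big(m).reshape(-1,2)
for w in((1,0),(-1,0),(0,-1)):
    p=c[np.argmax(c@w)];print(p,onz(S,p,100).round(0))
```

```text
s (array([ 628. , -102.2,   74.1]), array([0.27, 0.43]))
h (array([ 515.6, -142.2,   96.9]), array([0.36, 0.53]))
r (array([478.9, -82.5,  36.6]), array([0.05, 0.07]))
y (array([533. , -80.7,  40.1]), array([0.24, 0.36]))
[ 627.3463764 -102.858119    76.       ] [ 515.2167911  -143.28433605   95.        ] [478.79952534 -82.60590821  38.        ] [532.50991849 -81.3295918   41.        ]
0.32 r-y -51.91985592736908 s-h 119.27672341711104 2.6121353100459928 y-h 35.862539752525684
0.33 r-y -51.76416823599652 s-h 119.29688054838542 1.4192573495522696 y-h 36.38978302367831
0.34 r-y -51.603304170937015 s-h 119.30510809101867 0.22623746450630292 y-h 36.913387346853284
[409 167] [667. 408. 100.]
[324 144] [431. 276. 100.]
[364 133] [447. 435. 100.]
```

Both views agree with the given sizes: sleeve top 74 mm, handle top 97 mm, and sleeve to handle 119 mm. Gauge yaw is about 0.33 and the required travel about 52 mm. Moving over the sleeve.

>>> send_rows:
  moves:
    - [[0.0185, 0.0233, 0, 0, 0, -0.0048, 1], [0.0185, 0.0233, 0, 0, 0, -0.0048, 1], [0.0185, 0.0233, 0, 0, 0, -0.0048, 1], [0.0185, 0.0233, 0, 0, 0, -0.0048, 1], [0.0185, 0.0233, 0, 0, 0, -0.0048, 1], [0.0185, 0.0233, 0, 0, 0, -0.0048, 1], [0.0185, 0.0233, 0, 0, 0, -0.0048, 1], [0.0185, 0.0233, 0, 0, 0, -0.0048, 1], [0.0185, 0.0233, 0, 0, 0, -0.0048, 1], [0.0185, 0.0233, 0, 0, 0, -0.0048, 1]]
  grip_force: 40

```text
clock: 1.1
eef_pos: [443.0, -335.3, 248.0]
tcp_rot: [-3.141, 0.0, 0.377]
contact_force: [0.4, 0.2, 0.6]
opening: 1.002
grasp_force: 0.0
```

>>> send_rows:
  moves:
    - [[0.0185, 0.0233, 0, 0, 0, -0.0048, 1], [0.0185, 0.0233, 0, 0, 0, -0.0048, 1], [0.0185, 0.0233, 0, 0, 0, -0.0048, 1], [0.0185, 0.0233, 0, 0, 0, -0.0048, 1], [0.0185, 0.0233, 0, 0, 0, -0.0048, 1], [0.0185, 0.0233, 0, 0, 0, -0.0048, 1], [0.0185, 0.0233, 0, 0, 0, -0.0048, 1], [0.0185, 0.0233, 0, 0, 0, -0.0048, 1], [0.0185, 0.0233, 0, 0, 0, -0.0048, 1], [0.0185, 0.0233, 0, 0, 0, -0.0048, 1]]

```text
clock: 2.1
eef_pos: [628.0, -102.3, 247.9]
tcp_rot: [-3.141, 0.001, 0.329]
contact_force: [1.1, -0.7, 0.2]
opening: 0.999
grasp_force: 0.0
```

>>> send_rows:
  moves:
    - [[0, 0, -0.02, 0, 0, 0, 1], [0, 0, -0.02, 0, 0, 0, 1], [0, 0, -0.02, 0, 0, 0, 1], [0, 0, -0.02, 0, 0, 0, 1], [0, 0, -0.02, 0, 0, 0, 1], [0, 0, 0, 0, 0, 0, 1], [0, 0, 0, 0, 0, 0, 1]]

```text
clock: 2.8
eef_pos: [627.4, -103.5, 148.2]
tcp_rot: [-3.141, 0.001, 0.329]
contact_force: [-0.1, -0.0, -0.7]
opening: 0.999
grasp_force: 0.0
```

>>> send_rows:
  moves:
    - [[0, 0, -0.02, 0, 0, 0, 1], [0, 0, -0.02, 0, 0, 0, 1], [0, 0, -0.02, 0, 0, 0, 1], [0, 0, -0.02, 0, 0, 0, 1], [0, 0, -0.013, 0, 0, 0, 1], [0, 0, 0, 0, 0, 0, 1]]

```text
clock: 3.4
eef_pos: [627.0, -103.4, 54.5]
tcp_rot: [-3.141, 0.001, 0.329]
contact_force: [-1.2, 0.6, -0.1]
opening: 1.0
grasp_force: 0.0
```

>>> send_rows:
  moves:
    - [[0, 0, 0, 0, 0, 0, -1], [0, 0, 0, 0, 0, 0, -1], [0, 0, 0, 0, 0, 0, -1], [0, 0, 0, 0, 0, 0, -1], [0, 0, 0, 0, 0, 0, -1], [0, 0, 0, 0, 0, 0, -1], [0, 0, 0, 0, 0, 0, -1], [0, 0, 0, 0, 0, 0, -1]]

```text
clock: 4.2
eef_pos: [628.1, -103.5, 56.4]
tcp_rot: [3.141, -0.001, 0.329]
contact_force: [-1.8, 1.2, 6.4]
opening: 0.393
grasp_force: 39.3
```

Gripped at 33–34 mm. Lifting it clear.

>>> send_rows:
  moves:
    - [[0, 0, 0.01, 0, 0, 0, -1], [0, 0, 0.015, 0, 0, 0, -1], [0, 0, 0.02, 0, 0, 0, -1], [0, 0, 0.02, 0, 0, 0, -1], [0, 0, 0.02, 0, 0, 0, -1], [0, 0, 0.02, 0, 0, 0, -1], [0, 0, 0.02, 0, 0, 0, -1], [0, 0, 0.02, 0, 0, 0, -1], [0, 0, 0.015, 0, 0, 0, -1], [0, 0, 0, 0, 0, 0, -1]]

```text
clock: 5.2
eef_pos: [628.9, -103.7, 218.4]
tcp_rot: [3.139, -0.004, 0.329]
contact_force: [0.1, -0.5, -2.7]
opening: 0.394
grasp_force: 40.0
```

Run:
```python
from rig import grab_frame
import cv2,numpy as np
a=[grab_frame(n)["img"] for n in("scene","top")]
c=np.hstack([cv2.resize(a[0][130:290,150:420],(400,237)),cv2.resize(a[1][80:280,80:330],(400,320))[:237]])
cv2.imwrite("pics/lift.png",c[:,:,::-1])
```

```text
(no output)
```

View pics/lift.png

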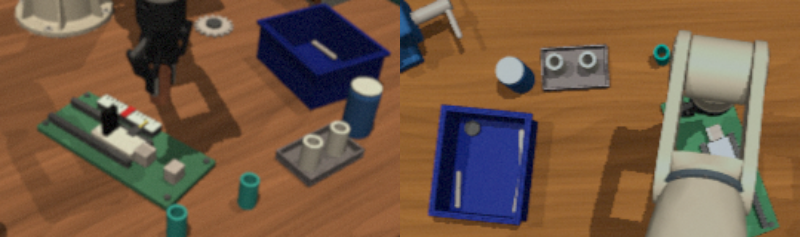

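The slot between jaw and anvil is empty, the slide is shut, and the opening shows the sleeve is in the fingers. Carrying it to the tote.

>>> send_rows:
  moves:
    - [[-0.0054, 0.028, 0, 0, 0, 0, -1], [-0.0054, 0.028, 0, 0, 0, 0, -1], [-0.0054, 0.028, 0, 0, 0, 0, -1], [-0.0054, 0.028, 0, 0, 0, 0, -1], [-0.0054, 0.028, 0, 0, 0, 0, -1], [-0.0054, 0.028, 0, 0, 0, 0, -1], [-0.0054, 0.028, 0, 0, 0, 0, -1], [-0.0054, 0.028, 0, 0, 0, 0, -1]]

```text
clock: 6.1
eef_pos: [583.3, 121.5, 213.8]
tcp_rot: [-3.141, 0.002, 0.329]
contact_force: [0.8, -0.4, -2.0]
opening: 0.395
grasp_force: 40.1
```

>>> send_rows:
  moves:
    - [[-0.0054, 0.028, 0, 0, 0, 0, -1], [-0.0054, 0.028, 0, 0, 0, 0, -1], [-0.0054, 0.028, 0, 0, 0, 0, -1], [-0.0054, 0.028, 0, 0, 0, 0, -1], [-0.0054, 0.028, 0, 0, 0, 0, -1], [-0.0054, 0.028, 0, 0, 0, 0, -1], [-0.0054, 0.028, 0, 0, 0, 0, -1], [-0.0054, 0.028, 0, 0, 0, 0, -1], [0, 0, 0, 0, 0, 0, -1]]

```text
clock: 7.0
eef_pos: [539.8, 347.3, 213.7]
tcp_rot: [-3.141, 0.002, 0.331]
contact_force: [-0.1, -0.5, -1.1]
opening: 0.401
grasp_force: 40.3
```

>>> send_rows:
  moves:
    - [[0, 0, -0.015, 0, 0, 0, -1], [0, 0, -0.02, 0, 0, 0, -1], [0, 0, -0.02, 0, 0, 0, -1], [0, 0, -0.02, 0, 0, 0, -1], [0, 0, -0.02, 0, 0, 0, -1], [0, 0, -0.02, 0, 0, 0, -1], [0, 0, -0.02, 0, 0, 0, -1], [0, 0, -0.01, 0, 0, 0, -1], [0, 0, 0, 0, 0, 0, -1]]

```text
clock: 7.9
eef_pos: [539.9, 342.8, 67.8]
tcp_rot: [3.14, 0.004, 0.328]
contact_force: [-0.0, 0.6, -2.1]
opening: 0.396
grasp_force: 40.3
```

>>> send_rows:
  moves:
    - [[0, 0, 0, 0, 0, 0, 0.3], [0, 0, 0, 0, 0, 0, 0.3], [0, 0, 0, 0, 0, 0, 0.3], [0, 0, 0, 0, 0, 0, 0.3], [0, 0, 0, 0, 0, 0, 0.3], [0, 0, 0, 0, 0, 0, 0.3]]

```text
clock: 8.5
eef_pos: [541.3, 344.7, 70.6]
tcp_rot: [-3.141, -0.0, 0.329]
contact_force: [0.2, -0.2, 0.4]
opening: 0.65
grasp_force: 0.0
```

>>> send_rows:
  moves:
    - [[0, 0, 0.015, 0, 0, 0, 0.3], [0, 0, 0.02, 0, 0, 0, 0.3], [0, 0, 0.02, 0, 0, 0, 0.3], [0, 0, 0.02, 0, 0, 0, 0.3], [0, 0, 0.02, 0, 0, 0, 0.3], [0, 0, 0.02, 0, 0, 0, 0.3], [0, 0, 0.02, 0, 0, 0, 0.3], [0, 0, 0.02, 0, 0, 0, 0.3], [0, 0, 0, 0, 0, 0, 0.3]]

```text
clock: 9.4
eef_pos: [542.6, 345.5, 229.4]
tcp_rot: [-3.14, -0.006, 0.329]
contact_force: [-0.1, 0.1, 0.1]
opening: 0.65
grasp_force: 0.0
```

>>> send_rows:
  moves:
    - [[-0.00135, -0.0244, 0, 0, 0, 0.0785, 0.3], [-0.00135, -0.0244, 0, 0, 0, 0.0785, 0.3], [-0.00135, -0.0244, 0, 0, 0, 0.0785, 0.3], [-0.00135, -0.0244, 0, 0, 0, 0.0785, 0.3], [-0.00135, -0.0244, 0, 0, 0, 0.0785, 0.3], [-0.00135, -0.0244, 0, 0, 0, 0.0785, 0.3], [-0.00135, -0.0244, 0, 0, 0, 0.0785, 0.3], [-0.00135, -0.0244, 0, 0, 0, 0.0785, 0.3], [-0.00135, -0.0244, 0, 0, 0, 0.0785, 0.3], [-0.00135, -0.0244, 0, 0, 0, 0.0785, 0.3]]

```text
clock: 10.4
eef_pos: [527.2, 99.5, 225.1]
tcp_rot: [-3.141, 0.0, 1.117]
contact_force: [0.1, -0.5, 0.3]
opening: 0.649
grasp_force: 0.0
```

Run:
```python
from rig import grab_frame
import cv2,numpy as np,pickle
d={n:grab_frame(n) for n in("scene","top")};pickle.dump(d,open("f1.pkl","wb"))
a=[d["scene"]["img"],d["top"]["img"]]
c=np.hstack([cv2.resize(a[0][120:280,150:420],(400,237)),cv2.resize(a[1][90:240,80:330],(400,240))[:237]])
cv2.imwrite("pics/drop.png",c[:,:,::-1])
```

```text
(no output)
```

View pics/drop.png

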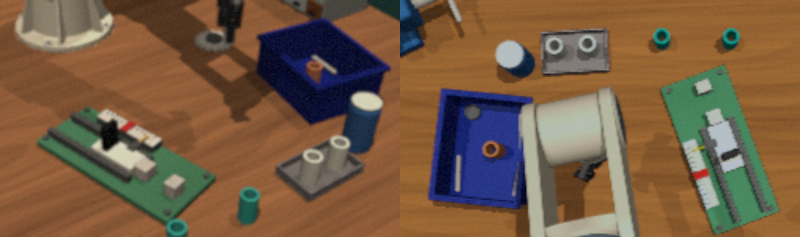

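The sleeve stands in the tote at about (490,149) in the right panel, and the gauge and slide are unmoved. On to the handle.

>>> send_rows:
  moves:
    - [[-0.00125, -0.0243, 0, 0, 0, 0.0785, 0.3], [-0.00125, -0.0243, 0, 0, 0, 0.0785, 0.3], [-0.00125, -0.0243, 0, 0, 0, 0.0785, 0.3], [-0.00125, -0.0243, 0, 0, 0, 0.0785, 0.3], [-0.00125, -0.0243, 0, 0, 0, 0.0785, 0.3], [-0.00125, -0.0243, 0, 0, 0, 0.0785, 0.3], [-0.00125, -0.0243, 0, 0, 0, 0.0785, 0.3], [-0.00125, -0.0243, 0, 0, 0, 0.0785, 0.3], [-0.00125, -0.0243, 0, 0, 0, 0.0785, 0.3], [-0.00125, -0.0243, 0, 0, 0, 0.0785, 0.3]]

```text
clock: 11.5
eef_pos: [515.2, -142.7, 225.2]
tcp_rot: [3.142, -0.0, 1.901]
contact_force: [0.6, -0.3, 0.1]
opening: 0.653
grasp_force: 0.0
```

>>> send_rows:
  moves:
    - [[0, 0, -0.02, 0, 0, 0, 0.3], [0, 0, -0.02, 0, 0, 0, 0.3], [0, 0, -0.02, 0, 0, 0, 0.3], [0, 0, -0.02, 0, 0, 0, 0.3], [0, 0, -0.01, 0, 0, 0, 0.3], [0, 0, 0, 0, 0, 0, 0.3], [0, 0, 0, 0, 0, 0, 0.3]]

```text
clock: 12.2
eef_pos: [515.6, -142.3, 135.7]
tcp_rot: [3.141, 0.0, 1.899]
contact_force: [-0.0, 0.0, 0.2]
opening: 0.644
grasp_force: 0.0
```

>>> send_rows:
  moves:
    - [[0, 0, -0.015, 0, 0, 0, 0.3], [0, 0, -0.015, 0, 0, 0, 0.3], [0, 0, -0.015, 0, 0, 0, 0.3], [0, 0, -0.01, 0, 0, 0, 0.3], [0, 0, -0.008, 0, 0, 0, 0.3], [0, 0, 0, 0, 0, 0, 0.3]]

```text
clock: 12.8
eef_pos: [515.0, -142.4, 71.9]
tcp_rot: [-3.141, -0.0, 1.899]
contact_force: [0.3, 0.4, 0.1]
opening: 0.645
grasp_force: 0.0
```

>>> send_rows:
  moves:
    - [[0, 0, 0, 0, 0, 0, -1], [0, 0, 0, 0, 0, 0, -1], [0, 0, 0, 0, 0, 0, -1], [0, 0, 0, 0, 0, 0, -1], [0, 0, 0, 0, 0, 0, -1], [0, 0, 0, 0, 0, 0, -1], [0, 0, 0, 0, 0, 0, -1], [0, 0, 0, 0, 0, 0, -1]]
  grip_force: 70

```text
clock: 13.6
eef_pos: [514.6, -142.9, 73.0]
tcp_rot: [-3.141, 0.0, 1.899]
contact_force: [-5.9, -2.9, 7.8]
opening: 0.153
grasp_force: 68.9
```

>>> send_rows:
  moves:
    - [[-0.0049, -0.0017, 0, 0, 0, 0, -1], [-0.0049, -0.0017, 0, 0, 0, 0, -1], [-0.0049, -0.0017, 0, 0, 0, 0, -1], [-0.0049, -0.0017, 0, 0, 0, 0, -1], [-0.0049, -0.0017, 0, 0, 0, 0, -1], [-0.0049, -0.0017, 0, 0, 0, 0, -1], [-0.0049, -0.0017, 0, 0, 0, 0, -1], [-0.0049, -0.0017, 0, 0, 0, 0, -1], [-0.0049, -0.0017, 0, 0, 0, 0, -1], [-0.0049, -0.0017, 0, 0, 0, 0, -1]]

```text
clock: 14.6
eef_pos: [467.9, -158.9, 73.0]
tcp_rot: [3.138, 0.001, 1.898]
contact_force: [7.9, 9.6, 0.1]
opening: 0.153
grasp_force: 69.1
```

Run:
```python
from rig import grab_frame
import cv2,numpy as np,pickle
d={n:grab_frame(n) for n in("scene","top")};pickle.dump(d,open("f2.pkl","wb"))
a=[d["scene"]["img"],d["top"]["img"]]
c=np.hstack([cv2.resize(a[0][180:275,165:305],(400,271),interpolation=cv2.INTER_CUBIC),cv2.resize(a[1][135:230,80:330],(400,271))[:271]])
cv2.imwrite("pics/pull.png",c[:,:,::-1])
```

```text
(no output)
```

View pics/pull.png

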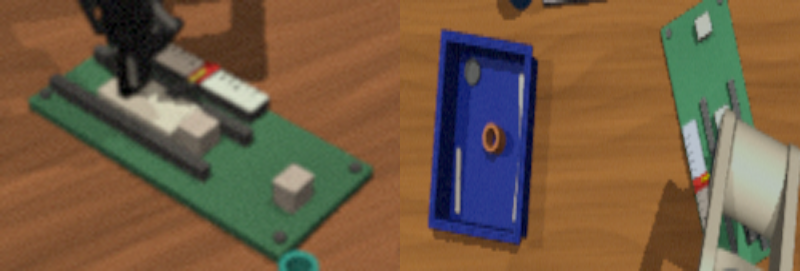

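The yellow pointer lies over the red band at about (203,72) in the left panel and (702,183) in the right. The sleeve is in the tote. I'll measure the offset.

Run:
```python
import pickle;from h import *
from rig import sense
d=pickle.load(open("f2.pkl","rb"));d0=pickle.load(open("f0.pkl","rb"))
u=np.array([np.cos(.33),np.sin(.33),0]);R=np.array([478.9,-82.5,38]);o={}
for n,b in(("top",(255,190,282,210)),("scene",(225,193,250,216))):
    x0,y0,x1,y1=b;g={"img":cv2.resize(d[n]["img"][y0:y1,x0:x1],None,fx=8,fy=8,interpolation=cv2.INTER_CUBIC)}
    for nm,lo,hi in(("yel",(15,130,90),(36,255,255)),("red",(0,140,70),(9,255,255))):
        m=mask(g,lo,hi,(0,0,(x1-x0)*8,(y1-y0)*8))
        if m.any():
            c=(np.array(cv2.minAreaRect(big(m))[0])+.5)/8-.5+[x0,y0];o[nm,n]=c;p=onz(d[n],c,41 if nm=="yel" else 38);print(nm,n,c.round(2),p.round(1),"along",((p-R)@u).round(1),(m>0).sum()/64)
print(tri(d,o["yel","top"],o["yel","scene"]))
s=sense();print(s["clock"],s["eef_pos"],s["contact_force"],s["grasp_force"],s["opening"])
```

```text
yel top [257.94 195.81] [488.9 -51.3  41. ] along 19.6 69.25
red top [267.69 198.64] [478.8 -83.1  38. ] along -0.3 30.78125
yel scene [233.35 205.98] [486.  -94.6  41. ] along 2.8 13.90625
red scene [236.48 203.87] [479.3 -80.5  38. ] along 1.0 25.140625
(array([482.7, -67.4,  28.8]), array([5.28, 7.71]))
14.7 [ 467.50505297 -158.97865338   73.02639232] [7.61333857 9.60481633 0.70368392] 69.22618746757507 0.15751848082511172
```

Run:
```python
import pickle;from h import *
d=pickle.load(open("f2.pkl","rb"))
u=np.array([np.cos(.33),np.sin(.33),0]);R=np.array([478.9,-82.5,38])
for n,b,z in(("top",(263,192,274,205),41),("scene",(227,197,244,211),41)):
    m=mask(d[n],(14,150,110),(36,255,255),b);c,k=cen(m);p=onz(d[n],c,z);print(n,c,k,p.round(1),((p-R)@u).round(1))
```

```text
top [270.27272727 197.        ] 11 [483.8 -91.7  41. ] 1.7
scene [233.78571429 205.92857143] 14 [486.4 -93.4  41. ] 3.6
```

>>> send_rows:
  moves:
    - [[-0.001, -0.0003, 0, 0, 0, 0, -1], [-0.001, -0.0003, 0, 0, 0, 0, -1], [0, 0, 0, 0, 0, 0, -1], [0, 0, 0, 0, 0, 0, -1], [0, 0, 0, 0, 0, 0, -1], [0, 0, 0, 0, 0, 0, -1], [0, 0, 0, 0, 0, 0, -1], [0, 0, 0, 0, 0, 0, -1], [0, 0, 0, 0, 0, 0, -1], [0, 0, 0, 0, 0, 0, -1]]

```text
clock: 15.7
eef_pos: [466.1, -159.5, 73.0]
tcp_rot: [3.138, 0.001, 1.898]
contact_force: [7.0, 8.7, 0.4]
opening: 0.156
grasp_force: 69.1
```

Run:
```python
import cv2;from rig import grab_frame,sense;from h import *
f={n:grab_frame(n) for n in("top","scene")};s=sense();print(s["clock"],s["eef_pos"],s["contact_force"],s["grasp_force"])
u=np.array([np.cos(.33),np.sin(.33),0]);R=np.array([478.9,-82.5,38])
for n,b,z in(("top",(263,192,274,205),41),("scene",(227,197,244,211),41)):
    m=mask(f[n],(14,150,110),(36,255,255),b);c,k=cen(m);p=onz(f[n],c,z);print(n,c,k,p.round(1),((p-R)@u).round(1))
c=np.hstack([cv2.resize(f["top"]["img"][185:215,250:290],(400,300),interpolation=cv2.INTER_CUBIC),cv2.resize(f["scene"]["img"][190:220,218:258],(400,300),interpolation=cv2.INTER_CUBIC)])
cv2.imwrite("pics/fin.png",c[:,:,::-1])
```

```text
15.8 [ 466.02747302 -159.46392995   73.00041989] [6.90222666 8.66929021 0.19052137] 69.09035682678223
top [270.72727273 197.18181818] 11 [483.2 -93.2  41. ] 0.6
scene [233.2 205.8] 10 [485.  -94.6  41. ] 1.9
```

View pics/fin.png

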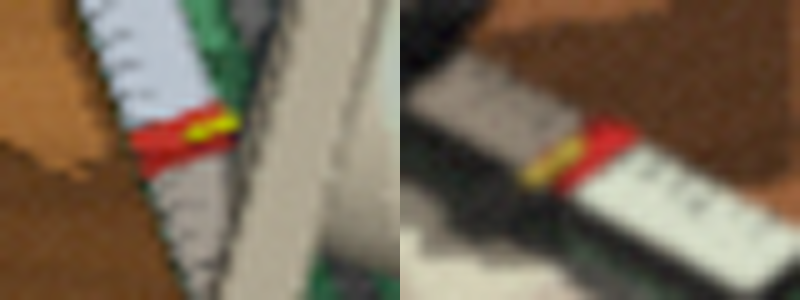

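The pointer lies in the middle of the red band in both views, within 2 mm, and the grip is steady at 69 N. Handing in.

```bash
python3 -c "
from rig import sign_off;print(sign_off())"
```

```text
the job is handed in; nothing more can be done
None
```

The worn sleeve is in the blue tote and the gripper is holding the slide with the pointer within about 2 mm of the red band's centre; I handed the job in at about 16 s on the robot clock, with no verdict returned.

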